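# Swing a tube rack into its locating nest and square it up

## Robot

A 6-joint arm with a two-finger parallel gripper is mounted at the origin on a cart in front of the work surface, level with it; the furniture and walls round the work are solid. World frame = base frame: x ahead of the robot, y to its left, z up, the work surface at z = 0. Lengths are in m, angles in rad, forces in N, time in s.
With the tool pointing down it reaches from about 0.425 to 0.95 m from the base axis. Payload 3.5 kg.
Tool frame: the origin (TCP) lies at the very end of the fingers, on their centre line; the grasp point (between the pads) lies 19 mm behind it; x points along the fingers, y is the direction in which the jaws open and shut, and the axes are right-handed (so a half turn about x gives the same grasp; the last joint's range is limited). The gripper opens to 85 mm and grips with 20 to 120 N. Pads are 22 mm wide; open, the fingers measure 114 mm over their backs; the gripper's body (76 mm by 85 mm) begins 54 mm behind the grasp point. The pads swing forward as they close: fully open they stand 13 mm farther back than shut.
Start: joints at [1.185, 0.286, 1.577, -0, 1.279, -0.15], TCP at [0.158, 0.656, 0.231] pointing down, gripper open.
Joint ranges: [-2.77, 2.77], [-0.9, 2.22], [0.21, 2.48], [-1.53, 4.67], [0.24, 2.81], [-2.84, 2.84]. Speed limits (rad/s): [2.79, 2.79, 3.14, 3.14, 3.14, 3.14].

## Interface

Orientations are given as a 3x3 rotation matrix whose columns are the frame's x, y, z axes.
In Python, from workcell import ctrl, snapshot, ticket, look_for, regions_of, place_of gives the robot as it stands. The module is installed in compiled form; this text tells all that it offers.
- The arm moves only by the tool jog_arm, never from a script. Its argument "plan" is a list that holds one entry, the list of rows, each a list of 7 numbers: the opening in per cent of the stroke, from 0 (shut) to 100 (fully open), then the shift along the tool's x, y, z in cm, then the turn, a rotation vector about the tool's x, y, z in rad. A call has 1 to 8 rows; each row is the pose to reach, as a shift and turn from the pose commanded when the call began, along the tool's axes at that moment; what a row does not reach only later rows make up. A row lasts 1/12 s, in which the tool goes at most 41.7 mm and 7.16 degrees, less where a joint would pass 70% of its speed; a pose out of reach is approached as far as the arm can. A call with a gripper value outside its range is refused whole. The fingers move at their own pace and stop on an object; the grip force is fixed at half the most. Time passes only in rows, so rows that repeat a pose let the fingers close. It gives the time, the measured TCP pose, the force and the opening at its end, in the units of the state.
- ctrl.state(): the state, without advancing time (a new reading comes with each control period).
- snapshot(name): name is "scene" or "top" or "wrist"; returns a dict with "img" (480x640x3 uint8, red, green, blue), "intrinsics" (3x3 intrinsics, pixels), "R" (3x3) and "t" (3): a world point X has camera coordinates R X + t. Camera axes: x right, y down, z forward; pixel columns grow to the right and rows downward; lengths in m; the calibration is good to about 2 mm. The wrist camera is an equidistant fisheye: a pixel r from the principal point sees the ray r / f radians off the axis. A picture is of the moment at which its call begins. There is no depth.
- ticket.close_job(): hands the job in, once; it reports no verdict.
Trained networks look in a picture, given as the dict that the camera call returned (one of the last four; its "shot" number tells which), for a name from the list of things; names that differ only in an ending like _2 or _b are one class to them, and where a whole thing is asked for, a point or a joint stands for the part that bears it (a point fixed in the world has none). Each returns a list of dicts, best first, with "conf" (0 to 1); they miss things now and then, are a little off and sometimes report something else, mostly with a low value. They report only what shows in the picture. A call takes as long as a camera call.
- look_for(picture, label): "at" ([x, y, z] in m, in the coordinates of the camera as it stood for that picture, good to about 4 mm: the middle of the surface that is visible of it).
- regions_of(picture, label): "pixels" (480x640 bool, what is visible of it).
- place_of(picture, label): "at" ([x, y, z] in m, in the coordinates of the camera as it stood for that picture, good to about 4 mm: a listed point, or the origin of a listed thing).
The state is a dict: "time": time; "joints": joint angles; "qvel": joint speeds; "effort": joint torques, N m; "tool_pos": TCP position; "eef_rot": TCP orientation; "contact_force": force on the tool from outside, world axes, zero at the start; "ft_torque": the same for the moment, N m; "finger_gap": finger opening in m.
Only numpy, scipy, OpenCV 4.12 (cv2) and the standard library are available. Lean on these libraries where they do the work, as an engineer would, in place of code of your own. Each camera call takes 0.05 s, during which the arm holds its last target.

## Task

The long tube rack stands askew with one end hooked in the corner of the aluminium locating nest, whose fence has just been re-set by hand, so feel for it. Keeping it flat on the bench, swing it in by pushing near its free end until it lies along the fence, square it up, slide it lengthwise up against the end stop, and finally press it against the fence with a steady push of about 10 N for a second. Be gentle, the tubes are full: never let it bear on the fence or the stop with more than 25 N, leave the things round about in their places, and leave the rack home against both the fence and the end stop.

Things in the scene. Friction and masses are not known exactly. Their poses are not given: they have to be found in the camera images.
- nest: fixed J-shaped end stop of plain aluminium bar, 28 mm high. Origin on the bench; +y runs along the rack's home direction away from the stop, +x away from the robot, z up. Stop face: plane y = 0, x = -104 to 28 mm. At its outer end a lip (x = -104 to -92 mm) returns to y = 32 mm. The fence starts at this stop; robot-facing side and far end are open. Rigid
- fence_nominal (a point): point on the nest at its origin, half-way up the fence (14 mm). The fence is a rigid bar 215 mm long, 14 mm thick, 28 mm high, parallel to the nest's y, that is set by hand on slotted feet: its face is a plane of constant x somewhere from 0 to 10 mm in the nest's axes, different each time and not measured. Find it by feel
- rack: blue tube rack, loose, foot 84 x 184 x 38 mm, tube caps to 61 mm; 0.25 to 0.55 kg, friction 1 to 4 N. Origin: bottom corner at the hooked end, fence side; spans x -84..0, y 0..184 mm. Home: axes parallel to the nest's, y = 0 there, long side on the fence. Starts turned 16 to 24 deg counter-clockwise, free end towards the robot. Too wide to grip: push it low down with shut fingers
- rack_pivot_end (a point): middle of the rack's hooked end face, 19 mm up: x = -42, y = 0 mm in the rack's axes. It starts 20 to 35 mm from the stop face; between lip and fence it has 8 to 18 mm play when straight, and backs out against the lip when only the free end is pushed: then press near the hooked end to square the rack
- rack_far_end (a point): middle of the rack's free end face, 19 mm up: x = -42, y = 184 mm in the rack's axes
- rack_centre (a point): centre of the rack's foot, 19 mm up: x = -42, y = 92 mm in the rack's axes. If the rack is slid hard against the end stop while still askew, it jams there and cannot be pressed square: square it first, press it again once home
- bottle: bystander, loose: plastic bottle, 50 mm across, 106 mm tall, behind the fence; origin under its centre
- timer: bystander, loose: white timer, 62 x 72 x 20 mm, outside the end stop; origin under its centre
- dish: bystander, loose: round dish, 91 mm across, 16 mm high, behind the far end of the fence; origin under its centre
- beaker: bystander, loose: small clear beaker, 57 mm across, 72 mm tall, behind the end-stop corner; origin under its centre

How it is judged:
On the way, in this order (a step that is already met when the one before it is completed fails the run):
1. the rack has been swung in: it lies along the fence within 7 degrees, its hooked end still in the nest (angle between the y axis of rack and the y axis of nest, either way round below 0.12 rad and y of rack_pivot_end in the frame of nest below 0.055 m and x of rack_pivot_end in the frame of nest above -0.055 m), for 0.2 s.
2. the rack has been slid lengthwise up to the end stop (within 3.5 mm) (y of rack_pivot_end in the frame of nest below 0.0035 m), for 0.2 s.
3. the rack is in touch with the fence and pushed by the fingers with 7 to 14 N for half a second (angle between the y axis of rack and the y axis of nest, either way round below 0.02 rad and x of fence_c0 in the frame of rack below 0.0095 m and y of rack_pivot_end in the frame of nest below 0.0035 m and contact force between rack and fence_c0 above 2 N and contact force between the fingers and rack between 7 and 14 N), for 0.5 s.
At the end, for the whole second after the job is handed in: the rack rests flat on the bench, let go and still, its long side within 2.5 mm of the fence and within 0.02 rad of parallel, its hooked end face within 3.5 mm of the end stop (angle between the y axis of rack and the y axis of nest, either way round below 0.02 rad and x of fence_c0 in the frame of rack below 0.0095 m and y of rack_pivot_end in the frame of nest below 0.0035 m and angle between rack's own z axis and vertical below 0.05 rad and height (world z) of rack below 0.004 m and linear speed of rack below 0.01 m/s); the robot touches nothing.
It fails at once if the rack bears on the fence or the end stop with more than 25 N (contact force between rack and nest above 25 N or contact force between rack and fence_c0 above 25 N).
It fails at once if the rack is lifted off the bench or tipped (height (world z) of rack above 0.012 m or angle between rack's own z axis and vertical above 0.12 rad).
It fails at once if a bystander is pushed more than 15 mm out of its place (distance of any of bottle, timer, dish, beaker from where it was at the start of the episode above 0.015 m).
It also fails if it takes over 72 s, if anything falls off the work surface, if the arm or the gripper's body presses on something with over 40 N, if the wrist force passes 120 N, or if a joint passes its speed limit or range.

## Working session

There is one attempt and no reset: what is moved stays moved. The work goes in short steps, Python scripts to look and compute and a tool call to move; the robot and the scene stay as the last step left them, time stands still between calls to the robot, and variables do not carry over. Pictures are saved under pics/ and viewed, and the job is handed in when it is done.

Besides the shell and the picture viewer there is one more tool, called after ">>>" by a JSON object that holds its "fn" and its "kwargs", one argument or row to a line. jog_arm: Moves the arm, as the interface text tells. Its arguments: {"type":"object","properties":{"plan":{"type":"array","items":{"type":"array","items":{"type":"array","items":{"type":"number"}}}}},"required":["plan"]}

```bash
mkdir -p pics; cat > h.py <<'E'
import numpy as np, cv2
from workcell import ctrl, snapshot, ticket, look_for, regions_of, place_of
def W(p,c): return np.array(p['R']).T@(np.array(c)-np.array(p['t']))
def save(p,n): cv2.imwrite('pics/'+n+'.png',cv2.cvtColor(p['img'],cv2.COLOR_RGB2BGR))
def st():
    s=ctrl.state(); print('t',round(s['time'],2),'tcp',np.round(s['tool_pos'],4),'F',np.round(s['contact_force'],2),'gap',round(s['finger_gap'],4)); return s
E
python3 - <<'E'
from h import *
s=st(); print(np.round(s['eef_rot'],3))
for n in ['top','scene']:
    p=snapshot(n); save(p,n+'0')
    for l in ['nest','fence_nominal','rack','rack_pivot_end','rack_far_end','rack_centre','bottle','timer','dish','beaker']:
        r=place_of(p,l)
        print(n,l,[(np.round(W(p,x['at']),4),round(x['conf'],2)) for x in r[:2]])
    print(np.round(p['R'],3),p['t'],p['intrinsics'])
st()
E
```

```text
t 0.0 tcp [0.1574 0.6557 0.2299] F [-0.93 -0.43  0.1 ] gap 0.0854
[[-0.001  0.234  0.972]
 [-0.002  0.972 -0.234]
 [-1.    -0.002 -0.   ]]
top nest [(array([ 0.6352, -0.1522, -0.0063]), 0.91)]
top fence_nominal [(array([ 0.6318, -0.1571,  0.016 ]), 0.95)]
top rack [(array([ 0.6304, -0.1237, -0.0022]), 0.66)]
top rack_pivot_end [(array([ 0.5914, -0.1408,  0.0201]), 0.71), (array([ 0.7167, -0.0585, -0.0009]), 0.48)]
top rack_far_end [(array([0.5105, 0.023 , 0.0208]), 0.95)]
top rack_centre [(array([ 0.5535, -0.0532,  0.0176]), 0.85), (array([0.7058, 0.0976, 0.0037]), 0.69)]
top bottle [(array([ 0.7194, -0.0556, -0.0033]), 0.76)]
top timer [(array([ 0.588 , -0.25  , -0.0034]), 0.61)]
top dish [(array([0.7107, 0.0963, 0.0063]), 0.8), (array([ 7.176e-01, -5.660e-02,  1.000e-04]), 0.69)]
top beaker [(array([ 0.7127, -0.1627, -0.0013]), 0.94)]
[[ 0.047 -0.999 -0.004]
 [-0.974 -0.045 -0.222]
 [ 0.221  0.015 -0.975]] [-0.01931762  0.67334517  0.85427344] [[556.42311035   0.         317.62227909]
 [  0.         556.42311035 232.87404427]
 [  0.           0.           1.        ]]
scene nest [(
[... 226 characters left out ...]
nd [(array([ 0.5964, -0.1373,  0.0251]), 0.74)]
scene rack_far_end [(array([0.5132, 0.0252, 0.0186]), 0.69)]
scene rack_centre [(array([ 0.5527, -0.0579,  0.0212]), 0.94)]
scene bottle [(array([ 0.7138, -0.0576, -0.0016]), 0.77)]
scene timer [(array([ 0.5866, -0.2524, -0.0012]), 0.6)]
scene dish [(array([ 0.7137,  0.0934, -0.0015]), 0.83)]
scene beaker [(array([ 0.7077, -0.1618,  0.004 ]), 0.85)]
[[ 0.67  -0.743  0.014]
 [-0.34  -0.323 -0.883]
 [ 0.661  0.587 -0.469]] [-0.44395254  0.27624724  0.67133441] [[605.33619225   0.         330.91468114]
 [  0.         605.33619225 231.37837597]
 [  0.           0.           1.        ]]
t 1.1 tcp [0.1577 0.6563 0.2313] F [0.99 0.64 0.2 ] gap 0.0854
```

View pics/top0.png

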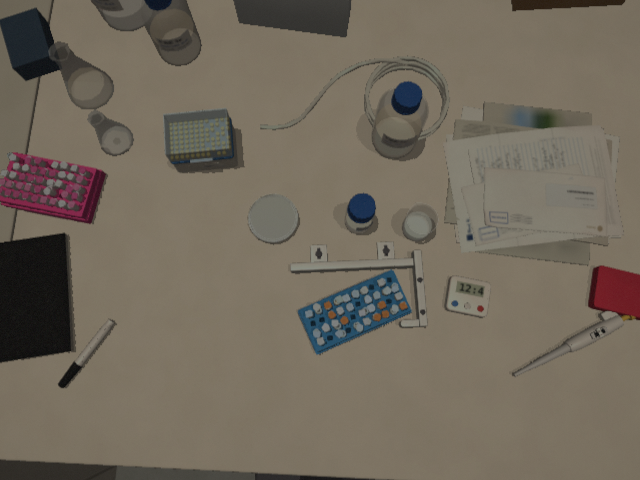

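View pics/scene0.png

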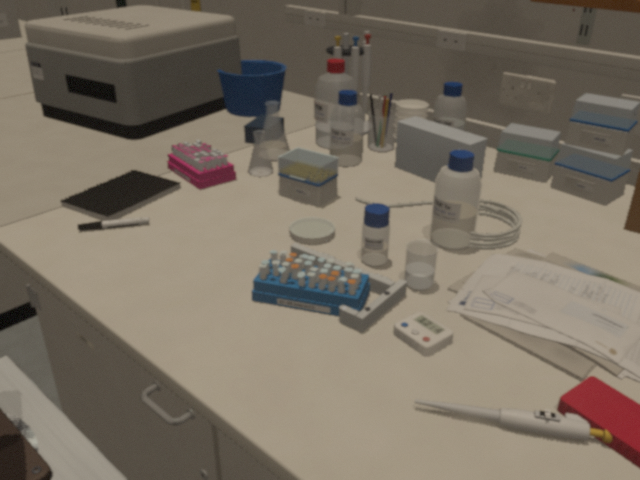

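```bash
python3 - <<'E'
from h import *
p=snapshot('top')
c=p['img'][230:365,275:440]; c=cv2.resize(c,None,fx=4.8,fy=4.4,interpolation=cv2.INTER_CUBIC)
c=np.clip(c.astype(float)*1.5,0,255).astype(np.uint8)
cv2.imwrite('pics/crop0.png',c[:,:,::-1])
m=regions_of(p,'nest')
print([(round(x['conf'],2),x['pixels'].sum()) for x in m])
r=regions_of(p,'rack'); print([(round(x['conf'],2),x['pixels'].sum()) for x in r])
np.savez('d0.npz',nest=m[0]['pixels'],rack=r[0]['pixels'],K=p['intrinsics'],R=p['R'],t=p['t'],img=p['img'])
E
```

```text
[(0.87, np.int64(918))]
[(0.61, np.int64(5156))]
```

View pics/crop0.png

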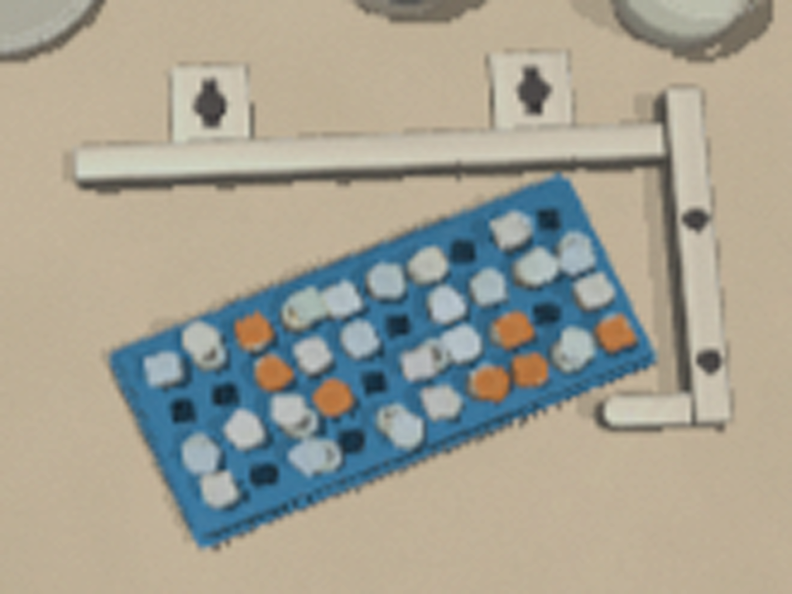

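```bash
cat >> h.py <<'E'
def px2w(p,u,v,z):
    K=np.array(p['intrinsics'] if 'intrinsics' in p else p['K']);R=np.array(p['R']);t=np.array(p['t'])
    d=R.T@np.linalg.inv(K)@np.array([u,v,1.]); C=-R.T@t
    return C+d*(z-C[2])/d[2]
E
python3 - <<'E'
from h import *
d=np.load('d0.npz'); print(-d['R'].T@d['t'])
def f(cx,cy,z): return px2w(d,275+cx/4.8-.4,230+cy/4.4-.4,z)
for n,pts,z in [('fence back',[(75,145),(662,122)],.028),('fence front top',[(75,178),(662,155)],.028),('stop in',[(665,90),(693,420)],.028),('rack',[(560,178),(110,355),(203,545),(655,358)],.038),('lip',[(605,398),(690,394)],.028)]:
    q=[f(*a,z) for a in pts]; 
    for i in range(len(q)):
        e=q[(i+1)%len(q)]-q[i]; print(n,np.round(q[i],4),'len',round(np.linalg.norm(e),4),'ang',round(np.degrees(np.arctan2(e[1],e[0])),2))
E
```

```text
[ 0.46791736 -0.00172693  0.9821407 ]
fence back [0.6293 0.0577 0.028 ] len 0.2129 ang -84.88
fence back [ 0.6483 -0.1544  0.028 ] len 0.2129 ang 95.12
fence front top [0.6161 0.0569 0.028 ] len 0.2123 ang -84.89
fence front top [ 0.635  -0.1545  0.028 ] len 0.2123 ang 95.11
stop in [ 0.6612 -0.1554  0.028 ] len 0.1294 ang -175.13
stop in [ 0.5322 -0.1664  0.028 ] len 0.1294 ang 4.87
rack [ 0.6225 -0.1167  0.038 ] len 0.1741 ang 115.83
rack [0.5467 0.04   0.038 ] len 0.0784 ang -152.65
rack [0.4771 0.004  0.038 ] len 0.1734 ang -63.52
rack [ 0.5544 -0.1512  0.038 ] len 0.0764 ang 26.87
lip [ 0.5392 -0.1353  0.028 ] len 0.0301 ang -84.43
lip [ 0.5421 -0.1652  0.028 ] len 0.0301 ang 95.57
```

>>> {"fn": "jog_arm", "kwargs": {
  "plan": [
    [[0,0,-2.7,2.9,-0.08,0,0],[0,0,-5.4,5.8,-0.16,0,0],[0,0,-8.1,8.7,-0.24,0,0],[0,0,-10.8,11.6,-0.324,0,0],[0,0,-13.5,14.5,-0.324,0,0],[0,0,-16.2,17.4,-0.324,0,0],[0,0,-18.9,20.3,-0.324,0,0],[0,0,-21.6,23.2,-0.324,0,0]]
  ]
}}

```text
time: 1.92
tool_pos: [0.3334, 0.3905, 0.2316]
eef_rot: [[0.001, -0.089, 0.996], [0.0, 0.996, 0.089], [-1.0, 0.0, 0.001]]
contact_force: [-0.3, 0.6, 0.7]
finger_gap: 0.0
```

>>> {"fn": "jog_arm", "kwargs": {
  "plan": [
    [[0,0,-3.4,1.8,0,0,0],[0,0,-6.8,3.6,0,0,0],[0,0,-10.2,5.4,0,0,0],[0,0,-13.6,7.2,0,0,0],[0,0,-17,9,0,0,0],[0,0,-21,10,0,0,0],[0,2,-24.5,10,0,0,0],[0,4,-28,10,0,0,0]]
  ]
}}

```text
time: 2.58
tool_pos: [0.4588, 0.1201, 0.1928]
eef_rot: [[0.005, -0.088, 0.996], [0.0, 0.996, 0.088], [-1.0, -0.0, 0.005]]
contact_force: [0.6, 1.0, -0.2]
finger_gap: -0.0003
```

```bash
cat >> h.py <<'E'
O=np.array([.633,-.158]); A=np.radians(5.05)
ex=np.array([np.cos(A),np.sin(A)]); ey=np.array([-np.sin(A),np.cos(A)])
def N(w): d=np.array(w)[:2]-O; return np.array([d@ex,d@ey])
E
python3 -c "
from h import *
s=st();print(N(s['tool_pos']),s['joints'])"
```

```text
t 2.58 tcp [0.4588 0.1201 0.1928] F [ 0.59  1.03 -0.21] gap -0.0003
[-0.14907146  0.2923772 ] [ 4.17114622e-02 -1.34251087e-01  2.09602718e+00 -6.38359292e-05
  1.17488699e+00 -1.61679588e+00]
```

>>> {"fn": "jog_arm", "kwargs": {
  "plan": [
    [[0,0,-3.5,-0.8,0,0,0],[0,1,-7,-1.6,0,0,0],[0,3,-10.5,-2.4,0,0,0],[0,5,-14,-3,0,0,0],[0,8,-14,-3,0,0,0],[0,11,-14,-3,0,0,0],[0,14,-14,-3,0,0,0],[0,14,-14,-3,0,0,0]]
  ]
}}

```text
time: 3.25
tool_pos: [0.4347, -0.0193, 0.046]
eef_rot: [[-0.011, -0.087, 0.996], [0.003, 0.996, 0.087], [-1.0, 0.004, -0.011]]
contact_force: [-1.0, 0.0, -0.2]
finger_gap: -0.0
```

```bash
python3 -c "
from h import *
s=st();print(N(s['tool_pos']),s['joints'])
p=snapshot('top');save(p,'top1');p=snapshot('wrist');save(p,'wr1')"
```

```text
t 3.25 tcp [ 0.4347 -0.0193  0.046 ] F [-0.97  0.   -0.21] gap -0.0
[-0.18530896  0.15562673] [-2.78346165e-01  1.07728162e-02  2.26809966e+00 -1.54811241e-05
  8.74650149e-01 -1.93611211e+00]
```

View pics/top1.png

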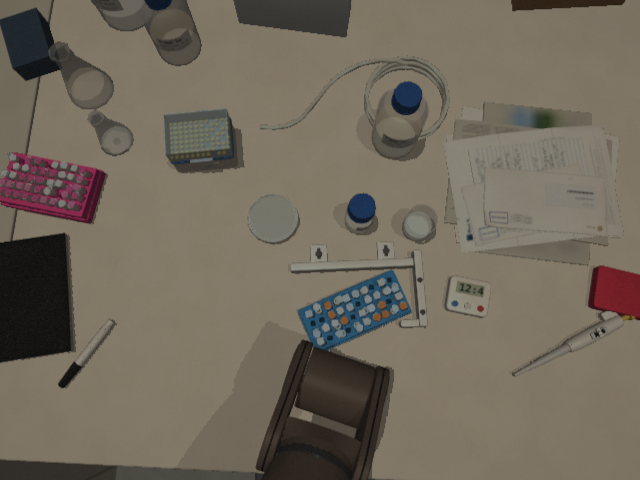

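View pics/wr1.png

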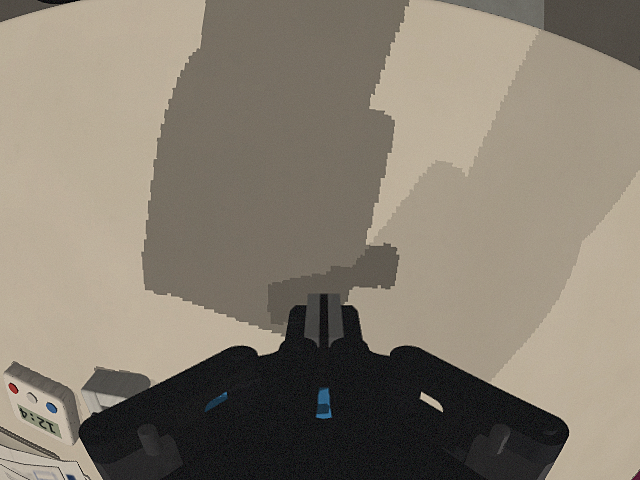

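>>> {"fn": "jog_arm", "kwargs": {
  "plan": [
    [[0,2.0,0,0,0,0,0],[0,3.4,0,0,0,0,0],[0,3.4,0,0,0,0,0],[0,3.4,0,0.5,0,0,0],[0,3.4,0,1,0,0,0],[0,3.4,0,1.5,0,0,0],[0,3.4,0,1.5,0,0,0]]
  ]
}}

```text
time: 3.93
tool_pos: [0.4572, -0.0192, 0.0193]
eef_rot: [[0.004, -0.089, 0.996], [-0.001, 0.996, 0.089], [-1.0, -0.002, 0.004]]
contact_force: [0.1, 0.8, 0.4]
finger_gap: 0.0002
```

>>> {"fn": "jog_arm", "kwargs": {
  "plan": [
    [[0,0.3,0,0.4,0,0,0],[0,0.6,0,0.8,0,0,0],[0,0.6,0,1.2,0,0,0],[0,0.6,0,1.5,0,0,0],[0,0.6,0,1.8,0,0,0],[0,0.6,0,2.1,0,0,0],[0,0.6,0,2.4,0,0,0],[0,0.6,0,2.7,0,0,0]]
  ]
}}

```text
time: 4.6
tool_pos: [0.4809, -0.0162, 0.0109]
eef_rot: [[-0.002, -0.088, 0.996], [0.0, 0.996, 0.088], [-1.0, 0.001, -0.002]]
contact_force: [-2.8, 0.3, -0.4]
finger_gap: -0.0
```

>>> {"fn": "jog_arm", "kwargs": {
  "plan": [
    [[0,0,0,0.3,0,0,0],[0,0,0,0.6,0,0,0],[0,0,0,0.9,0,0,0],[0,0,0,1.2,0,0,0],[0,0,0,1.5,0,0,0],[0,0,0,1.8,0,0,0],[0,0,0,2.0,0,0,0],[0,0,0,2.0,0,0,0]]
  ]
}}

```text
time: 5.27
tool_pos: [0.5021, -0.0148, 0.0115]
eef_rot: [[0.001, -0.088, 0.996], [-0.0, 0.996, 0.088], [-1.0, -0.0, 0.001]]
contact_force: [-0.2, -0.0, 0.1]
finger_gap: -0.0001
```

```bash
cat >> h.py <<'E'
def rack(name):
    s=st();print('nest',np.round(N(s['tool_pos'])*1e3,1))
    p=snapshot('top');save(p,name)
    c=p['img'][230:365,275:440]; c=cv2.resize(c,None,fx=4.8,fy=4.4,interpolation=cv2.INTER_CUBIC)
    c=np.clip(c.astype(float)*1.5,0,255).astype(np.uint8); cv2.imwrite('pics/'+name+'c.png',c[:,:,::-1])
    for l in ['rack','rack_pivot_end','rack_far_end','rack_centre']:
        r=place_of(p,l)
        print(l,[(np.round(N(W(p,x['at']))*1e3,1),round(x['conf'],2)) for x in r[:1]])
    hsv=cv2.cvtColor(p['img'],cv2.COLOR_RGB2HSV)
    m=cv2.inRange(hsv,(95,120,40),(115,255,255)); m[:230]=0;m[365:]=0;m[:,:275]=0;m[:,440:]=0
    m=cv2.morphologyEx(m,cv2.MORPH_CLOSE,np.ones((7,7)))
    cs=max(cv2.findContours(m,0,1)[0],key=cv2.contourArea)
    w=np.array([N(px2w(p,q[0][0],q[0][1],.038))*1e3 for q in cs])
    # fence-side edge: max x per y bin
    E=[]
    for lo in range(int(w[:,1].min())+12,int(w[:,1].max())-12,6):
        b=w[(w[:,1]>=lo)&(w[:,1]<lo+6)]
        if len(b): E.append(b[b[:,0].argmax()])
    E=np.array(E); k=np.polyfit(E[:,1],E[:,0],1); 
    for _ in range(3):
        r=E[:,0]-np.polyval(k,E[:,1]); g=abs(r)<2.0
        if g.sum()>5:k=np.polyfit(E[g,1],E[g,0],1)
    print('edge deg',round(-np.degrees(np.arctan(k[0])),2),'x@0',round(k[1],1),'ymin',round(w[:,1].min(),1),'ymax',round(w[:,1].max(),1), 'xmin/max',w[:,0].min().round(1),w[:,0].max().round(1))
E
python3 -c "
from h import *
rack('top2')"
```

```text
t 5.27 tcp [ 0.5021 -0.0148  0.0115] F [-0.18 -0.01  0.09] gap -0.0001
nest [-117.8  154.2]
rack [(array([ 3. , 18.1]), 0.78)]
rack_pivot_end [(array([-39.5,  14.4]), 0.93)]
rack_far_end []
rack_centre [(array([-51.2, 104.7]), 0.57)]
edge deg 9.75 x@0 0.9 ymin 12.3 ymax 196.2 xmin/max -89.2 -3.7
```

View pics/top2c.png

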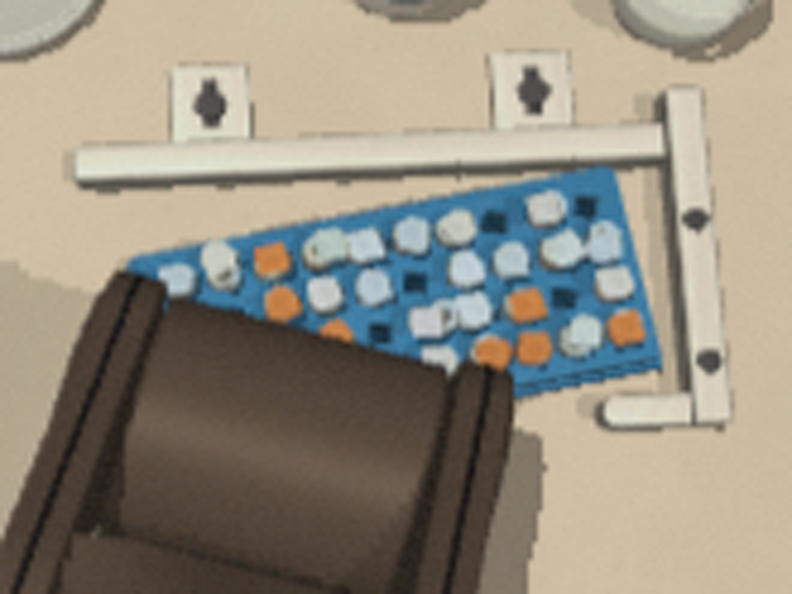

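>>> {"fn": "jog_arm", "kwargs": {
  "plan": [
    [[0,0,0,0.2,0,0,0],[0,0,0,0.4,0,0,0],[0,0,0,0.6,0,0,0],[0,0,0,0.8,0,0,0],[0,0,0,1.0,0,0,0],[0,0,0,1.2,0,0,0],[0,0,0,1.2,0,0,0]]
  ]
}}

```text
time: 6.1
tool_pos: [0.5138, -0.0136, 0.0113]
eef_rot: [[0.001, -0.088, 0.996], [-0.0, 0.996, 0.088], [-1.0, -0.0, 0.001]]
contact_force: [-1.7, -0.1, -2.2]
finger_gap: -0.0002
```

```bash
python3 -c "
from h import *
rack('top3')"
```

```text
t 6.1 tcp [ 0.5138 -0.0136  0.0113] F [-1.7  -0.15 -2.22] gap -0.0002
nest [-106.   154.3]
rack [(array([ 4.6, 10.5]), 0.63)]
rack_pivot_end [(array([-42.2,   8.8]), 0.79)]
rack_far_end [(array([-54. , -91.5]), 0.15)]
rack_centre [(array([-48. , 100.4]), 0.63)]
edge deg 5.22 x@0 -1.4 ymin 11.7 ymax 192.2 xmin/max -85.9 -2.4
```

View pics/top3c.png

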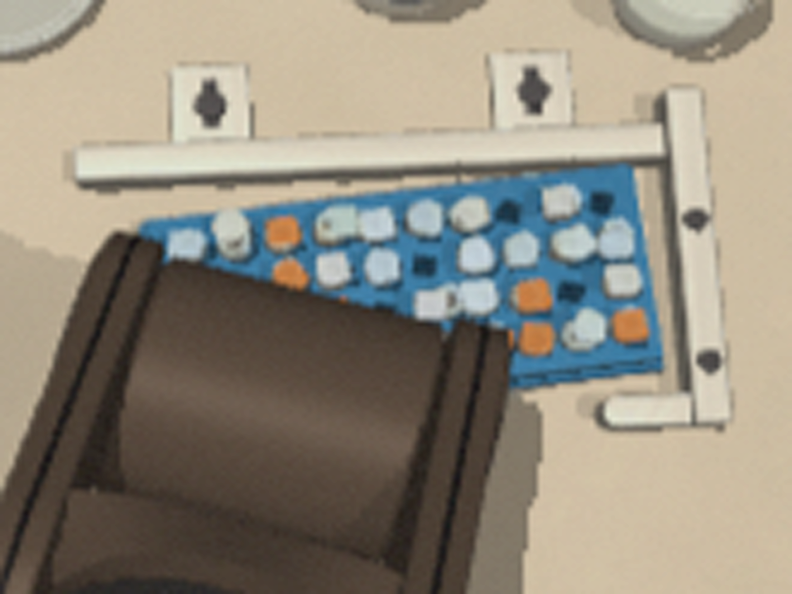

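>>> {"fn": "jog_arm", "kwargs": {
  "plan": [
    [[0,0,0,0.15,0,0,0],[0,0,0,0.3,0,0,0],[0,0,0,0.45,0,0,0],[0,0,0,0.6,0,0,0],[0,0,0,0.7,0,0,0],[0,0,0,0.7,0,0,0]]
  ]
}}

```text
time: 6.85
tool_pos: [0.5204, -0.0128, 0.0112]
eef_rot: [[0.0, -0.088, 0.996], [0.0, 0.996, 0.088], [-1.0, 0.0, 0.0]]
contact_force: [-1.4, 1.1, -0.2]
finger_gap: 0.0003
```

```bash
python3 -c "
from h import *
rack('top4')"
```

```text
t 6.85 tcp [ 0.5204 -0.0128  0.0112] F [-1.38  1.1  -0.16] gap 0.0003
nest [-99.4 154.5]
rack [(array([0.1, 8.6]), 0.61)]
rack_pivot_end [(array([-44. ,   7.9]), 0.6)]
rack_far_end []
rack_centre [(array([-44.1,  98.2]), 0.63)]
edge deg 2.97 x@0 -1.6 ymin 11.6 ymax 188.5 xmin/max -84.2 -2.4
```

View pics/top4c.png

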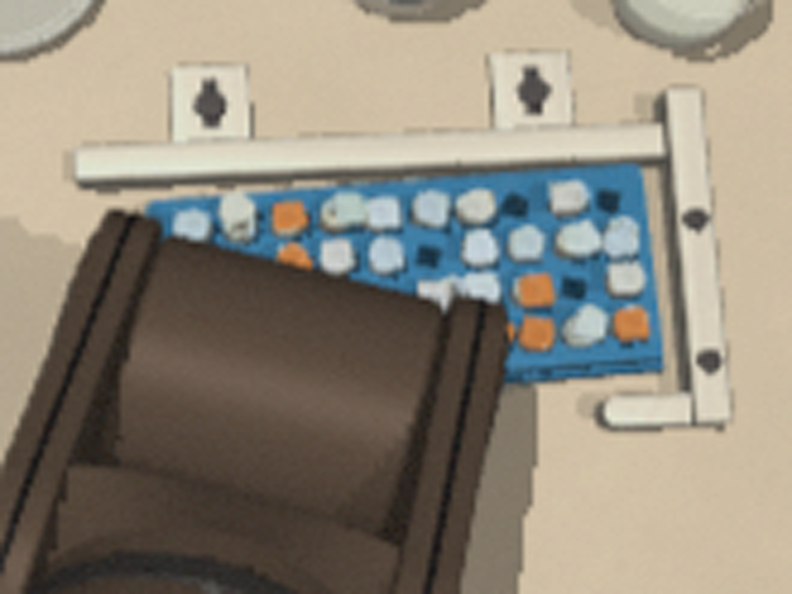

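>>> {"fn": "jog_arm", "kwargs": {
  "plan": [
    [[0,0,0,0.15,0,0,0],[0,0,0,0.3,0,0,0],[0,0,0,0.4,0,0,0],[0,0,0,0.5,0,0,0],[0,0,0,0.5,0,0,0]]
  ]
}}

```text
time: 7.52
tool_pos: [0.5254, -0.0125, 0.0113]
eef_rot: [[0.0, -0.088, 0.996], [0.0, 0.996, 0.088], [-1.0, -0.0, 0.0]]
contact_force: [-0.9, 1.4, 0.6]
finger_gap: -0.0002
```

>>> {"fn": "jog_arm", "kwargs": {
  "plan": [
    [[0,0,0,-1.0,0,0,0],[0,0,-2,-1.2,0,0,0],[0,0,-5,-1.2,0,0,0],[0,0,-8,-1.2,0,0,0],[0,0,-9,-1.2,0,0,0],[0,0,-9,-0.9,0,0,0],[0,0,-9,-0.6,0,0,0],[0,0,-9,-0.4,0,0,0]]
  ]
}}

```text
time: 8.18
tool_pos: [0.5292, -0.1017, 0.0112]
eef_rot: [[-0.0, -0.088, 0.996], [0.0, 0.996, 0.088], [-1.0, 0.0, 0.0]]
contact_force: [0.3, -0.1, -0.6]
finger_gap: 0.0001
```

```bash
python3 -c "
from h import *
rack('top5')"
```

```text
t 8.18 tcp [ 0.5292 -0.1017  0.0112] F [ 0.34 -0.1  -0.63] gap 0.0001
nest [-98.5  65.3]
rack [(array([4.6, 3.9]), 0.75)]
rack_pivot_end [(array([-41.1,   8.1]), 0.83)]
rack_far_end []
rack_centre [(array([-39.8,  94.8]), 0.85)]
edge deg 0.69 x@0 -2.3 ymin 11.1 ymax 186.9 xmin/max -83.4 -2.3
```

View pics/top5c.png

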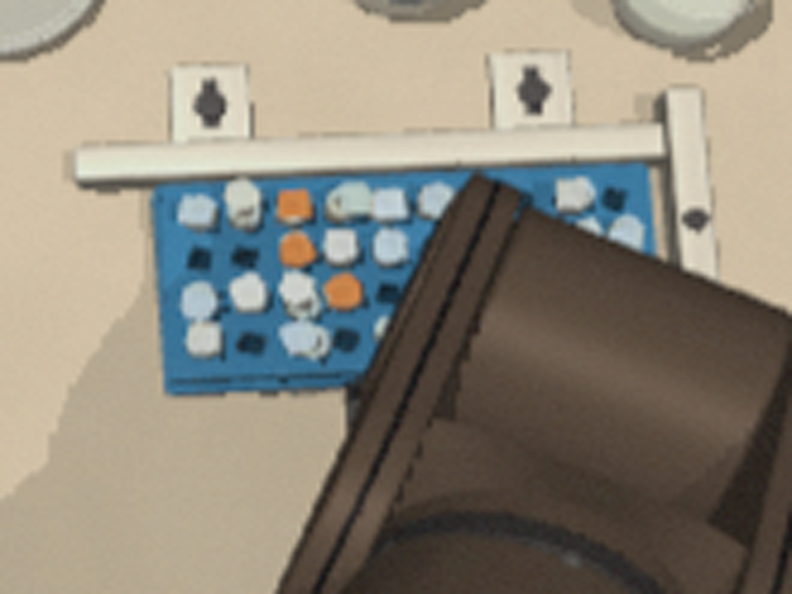

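>>> {"fn": "jog_arm", "kwargs": {
  "plan": [
    [[0,0,0,0.1,0,0,0],[0,0,0,0.2,0,0,0],[0,0,0,0.3,0,0,0],[0,0,0,0.4,0,0,0],[0,0,0,0.5,0,0,0],[0,0,0,0.5,0,0,0]]
  ]
}}

```text
time: 8.93
tool_pos: [0.5341, -0.1021, 0.0113]
eef_rot: [[-0.0, -0.088, 0.996], [0.0, 0.996, 0.088], [-1.0, 0.0, -0.0]]
contact_force: [-1.3, -0.2, -0.0]
finger_gap: 0.0001
```

>>> {"fn": "jog_arm", "kwargs": {
  "plan": [
    [[0,0,0,0.05,0,0,0],[0,0,0,0.1,0,0,0],[0,0,0,0.15,0,0,0],[0,0,0,0.15,0,0,0]]
  ]
}}

```text
time: 9.27
tool_pos: [0.5341, -0.1021, 0.0113]
eef_rot: [[-0.004, -0.089, 0.996], [0.0, 0.996, 0.089], [-1.0, 0.001, -0.004]]
contact_force: [-6.9, -1.6, 4.6]
finger_gap: -0.0001
```

>>> {"fn": "jog_arm", "kwargs": {
  "plan": [
    [[0,0,0,-1.5,0,0,0],[0,0,2,-3,0,0,0],[0,0,5.5,-3.2,0,0,0],[0,0,9,-3.2,0,0,0],[0,0,12.5,-3.2,0,0,0],[0,0,16,-3.2,0,0,0],[0,0,16.5,-2,0,0,0],[0,0,16.5,1,0,0,0]]
  ]
}}

```text
time: 9.93
tool_pos: [0.5274, 0.0662, 0.01]
eef_rot: [[-0.005, -0.092, 0.996], [0.001, 0.996, 0.092], [-1.0, 0.001, -0.005]]
contact_force: [-0.3, -0.5, -0.4]
finger_gap: 0.0004
```

>>> {"fn": "jog_arm", "kwargs": {
  "plan": [
    [[0,0,0,2,0,0,0],[0,0,0,4,0,0,0],[0,0,0,4,0,0,0]]
  ]
}}

```text
time: 10.18
tool_pos: [0.5753, 0.067, 0.0126]
eef_rot: [[0.007, -0.088, 0.996], [0.0, 0.996, 0.088], [-1.0, -0.001, 0.006]]
contact_force: [-0.2, -0.9, 1.0]
finger_gap: -0.0
```

```bash
python3 -c "
from h import *
rack('top6')"
```

```text
t 10.18 tcp [0.5753 0.067  0.0126] F [-0.2  -0.9   1.03] gap -0.0
nest [-37.6 229.2]
rack [(array([3.8, 5. ]), 0.8)]
rack_pivot_end [(array([-40.2,   5. ]), 0.96)]
rack_far_end [(array([-39.5, 187. ]), 0.87)]
rack_centre [(array([-37.5,  97.9]), 0.75)]
edge deg 0.72 x@0 -2.2 ymin 11.1 ymax 184.3 xmin/max -83.2 -2.2
```

View pics/top6c.png

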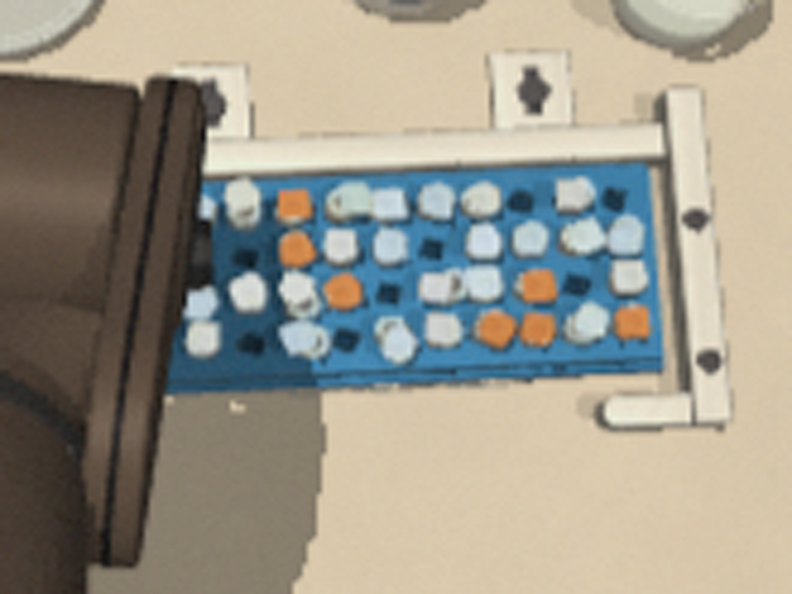

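>>> {"fn": "jog_arm", "kwargs": {
  "plan": [
    [[0,0,-0.8,0,0,0,0],[0,0,-1.6,0,0,0,0],[0,0,-2.0,0,0,0,0],[0,0,-2.15,0,0,0,0],[0,0,-2.3,0,0,0,0],[0,0,-2.45,0,0,0,0],[0,0,-2.6,0,0,0,0],[0,0,-2.6,0,0,0,0]]
  ]
}}

```text
time: 11.1
tool_pos: [0.5732, 0.0408, 0.0113]
eef_rot: [[-0.0, -0.088, 0.996], [0.0, 0.996, 0.088], [-1.0, 0.0, -0.0]]
contact_force: [0.3, 0.0, -0.2]
finger_gap: 0.0002
```

>>> {"fn": "jog_arm", "kwargs": {
  "plan": [
    [[0,0,-0.1,0,0,0,0],[0,0,-0.2,0,0,0,0],[0,0,-0.3,0,0,0,0],[0,0,-0.3,0,0,0,0]]
  ]
}}

```text
time: 11.43
tool_pos: [0.5733, 0.0382, 0.0113]
eef_rot: [[-0.0, -0.088, 0.996], [0.0, 0.996, 0.088], [-1.0, 0.0, -0.0]]
contact_force: [0.2, 3.0, 1.3]
finger_gap: 0.0001
```

>>> {"fn": "jog_arm", "kwargs": {
  "plan": [
    [[0,0,-0.1,0,0,0,0],[0,0,-0.2,0,0,0,0],[0,0,-0.3,0,0,0,0],[0,0,-0.3,0,0,0,0]]
  ]
}}

```text
time: 11.77
tool_pos: [0.5736, 0.0351, 0.0113]
eef_rot: [[-0.0, -0.088, 0.996], [0.001, 0.996, 0.088], [-1.0, 0.001, -0.0]]
contact_force: [-0.6, 4.5, 1.1]
finger_gap: 0.0001
```

>>> {"fn": "jog_arm", "kwargs": {
  "plan": [
    [[0,0,-0.08,0,0,0,0],[0,0,-0.15,0,0,0,0],[0,0,-0.15,0,0,0,0]]
  ]
}}

```text
time: 12.02
tool_pos: [0.5737, 0.035, 0.0113]
eef_rot: [[-0.0, -0.087, 0.996], [0.003, 0.996, 0.087], [-1.0, 0.003, 0.0]]
contact_force: [0.6, 9.3, 1.6]
finger_gap: 0.0003
```

>>> {"fn": "jog_arm", "kwargs": {
  "plan": [
    [[0,0,1,0,0,0,0],[0,0,3,0,0,0,0],[0,0,3.3,-3,0,0,0],[0,0,3.3,-6,0,0,0],[0,0,3.3,-8.5,0,0,0],[0,0,0,-8.8,0,0,0],[0,0,-3.5,-8.8,0,0,0],[0,0,-7,-8.8,0,0,0]]
  ]
}}

```text
time: 12.68
tool_pos: [0.4917, -0.045, 0.0115]
eef_rot: [[0.0, -0.091, 0.996], [-0.002, 0.996, 0.091], [-1.0, -0.002, 0.0]]
contact_force: [0.7, -1.0, -0.3]
finger_gap: 0.0002
```

>>> {"fn": "jog_arm", "kwargs": {
  "plan": [
    [[0,0,-3.3,0,0,0,0],[0,0,-3.3,0.8,0,0,0],[0,0,-3.3,1.6,0,0,0],[0,0,-3.3,2.3,0,0,0],[0,0,-3.3,2.3,0,0,0]]
  ]
}}

```text
time: 13.1
tool_pos: [0.5196, -0.0742, 0.0116]
eef_rot: [[0.001, -0.09, 0.996], [-0.001, 0.996, 0.09], [-1.0, -0.001, 0.001]]
contact_force: [0.3, 0.4, 0.4]
finger_gap: -0.0001
```

```bash
python3 -c "
from h import *
rack('top7')"
```

```text
t 13.1 tcp [ 0.5196 -0.0742  0.0116] F [0.26 0.39 0.38] gap -0.0001
nest [-105.6   93.5]
rack [(array([ 2.5, -2.2]), 0.7)]
rack_pivot_end [(array([-41.2,   3.1]), 0.63)]
rack_far_end [(array([-41.3, 183.1]), 0.58)]
rack_centre [(array([-37. ,  89.5]), 0.87)]
edge deg 0.48 x@0 -2.9 ymin 4.9 ymax 181.7 xmin/max -83.4 -2.6
```

View pics/top7c.png

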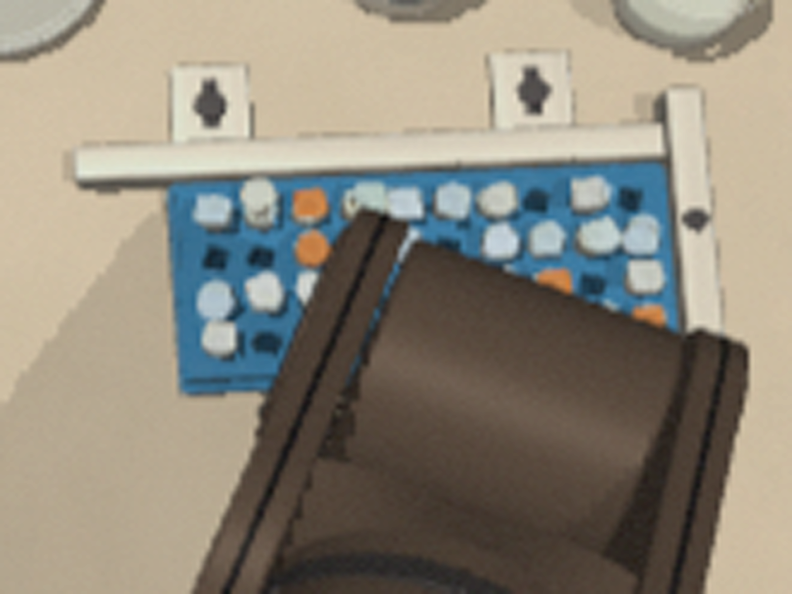

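>>> {"fn": "jog_arm", "kwargs": {
  "plan": [
    [[0,0,0,0.4,0,0,0],[0,0,0,0.8,0,0,0],[0,0,0,0.95,0,0,0],[0,0,0,1.05,0,0,0],[0,0,0,1.15,0,0,0],[0,0,0,1.15,0,0,0]]
  ]
}}

```text
time: 13.85
tool_pos: [0.5298, -0.0739, 0.0114]
eef_rot: [[0.0, -0.088, 0.996], [-0.0, 0.996, 0.088], [-1.0, -0.0, 0.0]]
contact_force: [0.4, 0.2, -0.4]
finger_gap: 0.0003
```

>>> {"fn": "jog_arm", "kwargs": {
  "plan": [
    [[0,0,0,0.1,0,0,0],[0,0,0,0.2,0,0,0],[0,0,0,0.25,0,0,0],[0,0,0,0.25,0,0,0]]
  ]
}}

```text
time: 14.18
tool_pos: [0.5314, -0.0737, 0.0112]
eef_rot: [[-0.002, -0.088, 0.996], [0.0, 0.996, 0.088], [-1.0, 0.0, -0.002]]
contact_force: [-2.6, -1.4, 1.8]
finger_gap: 0.0002
```

>>> {"fn": "jog_arm", "kwargs": {
  "plan": [
    [[0,0,0,0.05,0,0,0],[0,0,0,0.1,0,0,0],[0,0,0,0.1,0,0,0]]
  ]
}}

```text
time: 14.43
tool_pos: [0.5317, -0.0734, 0.0112]
eef_rot: [[-0.004, -0.089, 0.996], [0.001, 0.996, 0.089], [-1.0, 0.001, -0.004]]
contact_force: [-6.2, -0.9, 5.0]
finger_gap: 0.0001
```

>>> {"fn": "jog_arm", "kwargs": {
  "plan": [
    [[0,0,0,0.05,0,0,0],[0,0,0,0.05,0,0,0],[0,0,0,0.05,0,0,0]]
  ]
}}

```text
time: 14.68
tool_pos: [0.5318, -0.0733, 0.0111]
eef_rot: [[-0.005, -0.089, 0.996], [0.001, 0.996, 0.089], [-1.0, 0.001, -0.005]]
contact_force: [-6.3, -0.9, 6.1]
finger_gap: -0.0
```

>>> {"fn": "jog_arm", "kwargs": {
  "plan": [
    [[0,-0.08,0,0.04,0,0,0],[0,-0.08,0,0.04,0,0,0],[0,-0.08,0,0.04,0,0,0]]
  ]
}}

```text
time: 14.93
tool_pos: [0.5318, -0.0733, 0.0112]
eef_rot: [[-0.005, -0.089, 0.996], [0.001, 0.996, 0.089], [-1.0, 0.001, -0.005]]
contact_force: [-5.7, -1.0, 2.1]
finger_gap: 0.0001
```

>>> {"fn": "jog_arm", "kwargs": {
  "plan": [
    [[0,0,0,0.06,0,0,0],[0,0,0,0.12,0,0,0],[0,0,0,0.12,0,0,0]]
  ]
}}

```text
time: 15.18
tool_pos: [0.5317, -0.0733, 0.0111]
eef_rot: [[-0.009, -0.089, 0.996], [0.001, 0.996, 0.089], [-1.0, 0.002, -0.009]]
contact_force: [-10.1, -2.8, 6.2]
finger_gap: 0.0001
```

>>> {"fn": "jog_arm", "kwargs": {
  "plan": [
    [[0,-0.1,0,0,0,0,0],[0,-0.1,0,0,0,0,0],[0,-0.1,0,0,0,0,0],[0,-0.1,0,0,0,0,0]]
  ]
}}

```text
time: 15.52
tool_pos: [0.5317, -0.0733, 0.0112]
eef_rot: [[-0.008, -0.089, 0.996], [0.001, 0.996, 0.089], [-1.0, 0.001, -0.008]]
contact_force: [-7.3, -2.5, -0.4]
finger_gap: 0.0002
```

>>> {"fn": "jog_arm", "kwargs": {
  "plan": [
    [[0,0,0,0,0,0,0],[0,0,0,0,0,0,0],[0,0,0,0,0,0,0],[0,0,0,0,0,0,0]]
  ]
}}

```text
time: 15.85
tool_pos: [0.5317, -0.0733, 0.0112]
eef_rot: [[-0.008, -0.089, 0.996], [0.001, 0.996, 0.089], [-1.0, 0.001, -0.008]]
contact_force: [-7.4, -3.0, 0.4]
finger_gap: 0.0001
```

>>> {"fn": "jog_arm", "kwargs": {
  "plan": [
    [[0,0,0,0,0,0,0],[0,0,0,0,0,0,0],[0,0,0,0,0,0,0],[0,0,0,0,0,0,0]]
  ]
}}

```text
time: 16.18
tool_pos: [0.5317, -0.0733, 0.0112]
eef_rot: [[-0.008, -0.089, 0.996], [0.001, 0.996, 0.089], [-1.0, 0.001, -0.008]]
contact_force: [-7.4, -2.5, -1.1]
finger_gap: -0.0001
```

>>> {"fn": "jog_arm", "kwargs": {
  "plan": [
    [[0,0,0,0,0,0,0],[0,0,0,0,0,0,0],[0,0,0,0,0,0,0],[0,0,0,0,0,0,0]]
  ]
}}

```text
time: 16.52
tool_pos: [0.5317, -0.0733, 0.0112]
eef_rot: [[-0.008, -0.089, 0.996], [0.001, 0.996, 0.089], [-1.0, 0.001, -0.008]]
contact_force: [-6.9, -3.0, -0.3]
finger_gap: -0.0001
```

>>> {"fn": "jog_arm", "kwargs": {
  "plan": [
    [[0,0,-0.06,0.04,0,0,0],[0,0,-0.06,0.07,0,0,0],[0,0,-0.06,0.07,0,0,0]]
  ]
}}

```text
time: 16.77
tool_pos: [0.5317, -0.0733, 0.0112]
eef_rot: [[-0.011, -0.089, 0.996], [0.002, 0.996, 0.089], [-1.0, 0.003, -0.01]]
contact_force: [-10.2, -1.8, 2.2]
finger_gap: -0.0003
```

Norm ≈ 10.5 N. Hold.

>>> {"fn": "jog_arm", "kwargs": {
  "plan": [
    [[0,0,0,0,0,0,0],[0,0,0,0,0,0,0],[0,0,0,0,0,0,0],[0,0,0,0,0,0,0],[0,0,0,0,0,0,0],[0,0,0,0,0,0,0],[0,0,0,0,0,0,0],[0,0,0,0,0,0,0]]
  ]
}}

```text
time: 17.43
tool_pos: [0.5317, -0.0733, 0.0112]
eef_rot: [[-0.011, -0.089, 0.996], [0.002, 0.996, 0.089], [-1.0, 0.003, -0.01]]
contact_force: [-9.7, -0.8, 3.1]
finger_gap: -0.0001
```

>>> {"fn": "jog_arm", "kwargs": {
  "plan": [
    [[0,0,0,0,0,0,0],[0,0,0,0,0,0,0],[0,0,0,0,0,0,0],[0,0,0,0,0,0,0],[0,0,0,0,0,0,0],[0,0,0,0,0,0,0],[0,0,0,0,0,0,0],[0,0,0,0,0,0,0]]
  ]
}}

```text
time: 18.1
tool_pos: [0.5317, -0.0733, 0.0112]
eef_rot: [[-0.011, -0.089, 0.996], [0.002, 0.996, 0.089], [-1.0, 0.003, -0.01]]
contact_force: [-9.0, -1.9, 1.7]
finger_gap: -0.0002
```

```bash
python3 -c "
from h import *
rack('top8')"
```

```text
t 18.1 tcp [ 0.5317 -0.0733  0.0112] F [-9.   -1.92  1.75] gap -0.0002
nest [-93.5  93.3]
rack [(array([4.4, 1. ]), 0.95)]
rack_pivot_end []
rack_far_end [(array([-39.5, 186.1]), 0.89)]
rack_centre [(array([-39.9,  90.5]), 0.83)]
edge deg 0.57 x@0 -6.5 ymin 121.3 ymax 181.7 xmin/max -82.7 -2.4
```

View pics/top8c.png

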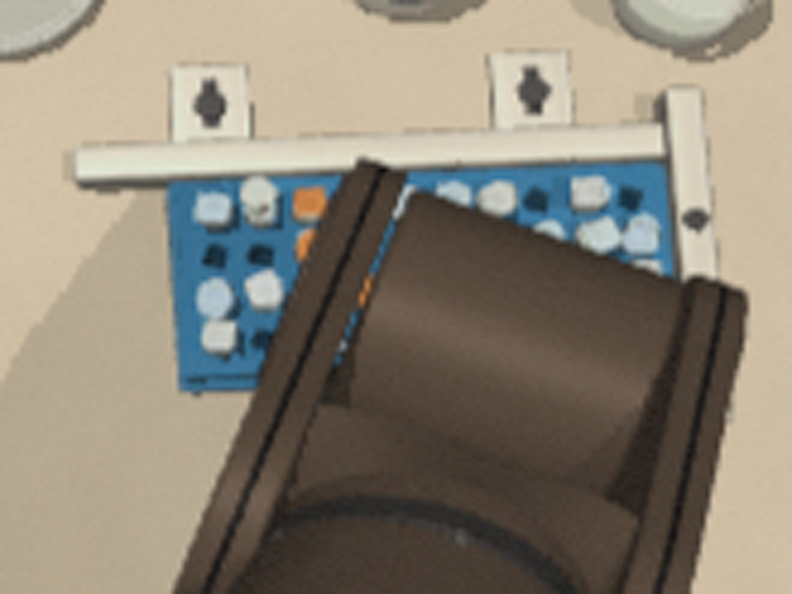

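>>> {"fn": "jog_arm", "kwargs": {
  "plan": [
    [[0,0,0,-0.4,0,0,0],[0,0,0,-2,0,0,0],[0,0,0,-5,0,0,0],[0,-3,0,-5.5,0,0,0],[0,-6,2,-5.5,0,0,0],[0,-9,6,-4,0,0,0],[0,-12,10,-3,0,0,0],[0,-14,14,-3,0,0,0]]
  ]
}}

```text
time: 19.02
tool_pos: [0.4963, 0.0442, 0.1452]
eef_rot: [[0.007, -0.086, 0.996], [-0.0, 0.996, 0.086], [-1.0, -0.001, 0.007]]
contact_force: [1.4, -0.3, 0.1]
finger_gap: 0.0002
```

>>> {"fn": "jog_arm", "kwargs": {
  "plan": [
    [[0,0,4,0,0,0,0],[0,0,8,0,0,0,0],[0,0,12,0,0,0,0],[0,0,12,0,0,0,0],[0,0,12,0,0,0,0]]
  ]
}}

```text
time: 19.43
tool_pos: [0.4835, 0.1653, 0.1425]
eef_rot: [[0.002, -0.092, 0.996], [0.001, 0.996, 0.092], [-1.0, 0.001, 0.003]]
contact_force: [1.1, 0.8, -0.9]
finger_gap: 0.0
```

```bash
python3 -c "
from h import *
rack('top9')
p=snapshot('top')
for l in ['bottle','timer','dish','beaker']: print(l,[np.round(W(p,x['at']),3) for x in place_of(p,l)[:1]])"
```

```text
t 19.43 tcp [0.4835 0.1653 0.1425] F [ 1.08  0.76 -0.95] gap 0.0
nest [-120.5  335.2]
rack [(array([ 2.7, -2.5]), 0.9)]
rack_pivot_end [(array([ 1.3, -0.9]), 0.74)]
rack_far_end [(array([-40.4, 185.5]), 0.81)]
rack_centre [(array([-36.8,  91.8]), 0.86)]
edge deg 0.24 x@0 -2.6 ymin 5.1 ymax 181.7 xmin/max -82.7 -2.1
bottle [array([ 0.717, -0.055, -0.001])]
timer [array([ 0.59 , -0.252, -0.   ])]
dish [array([0.71 , 0.091, 0.002])]
beaker [array([ 0.711, -0.162, -0.002])]
```

View pics/top9c.png

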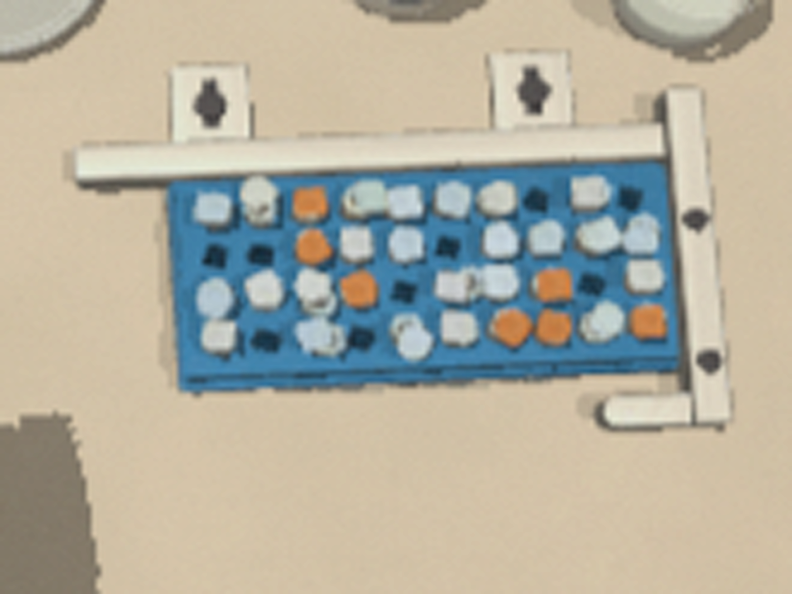

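```bash
python3 -c "
from h import *
print(ticket.close_job()); st()"
```

```text
the job is handed in; nothing more can be done
None
the job is handed in; nothing more can be done
```

The rack is home in the nest against both the fence and the end stop, and I handed the job in at about 19.5 s of the 72 s. No verdict was reported.

**What I did:**
- I swung the rack in from about 21° by pushing low near its free end, with 3 N or less read at the end of each move.
- I squared it near the hooked end, where it stopped firmly at about 7 N. By that contact the fence face is at roughly x = 1 to 2 mm in the nest's axes.
- I slid it lengthwise until it stopped firmly against the end stop, at about 9 N.
- I pressed it against the fence at mid-length at about 9 to 10.5 N for over 1.3 s, then withdrew.

**Last checks:**
- **Final picture:** it shows no gap along the fence or the stop, and the long edge fits within about 0.25° of parallel.
- **Stop distance:** the rack origin and far end read within about 3 mm of home along the stop direction, which is within the network's error.
- **Bystanders:** all four read within about 5 mm of their starting places, also within that error.
- **Forces:** the highest value read was about 12 N. Forces are only reported at the end of each move, so any brief peaks in between were not seen.

**Disagreement:** the last `rack_pivot_end` reading put the point at the rack's corner (x = 1 mm instead of about -40 mm). I treated it as a misdetection, because the rack, centre and far-end readings and the picture agree with each other.

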